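# Isolate the fuse holder and unscrew its lid

## Robot

A 7-joint arm with a two-finger parallel gripper is mounted at the origin on the work surface. World frame = base frame: x ahead of the robot, y to its left, z up, the work surface at z = 0. Lengths are in m, angles in rad, forces in N, time in s.
With the tool pointing down it reaches from about 0.425 to 0.875 m from the base axis. Payload 8.4 kg.
Tool frame: the origin (TCP) lies at the very end of the fingers, on their centre line; the grasp point (between the pads) lies ctrl.pinch_z behind it (ctrl.pinch_z is the distance from the TCP to the grasp point, in m); z points along the fingers, y is the line along which they close (so a half turn about z gives the same grasp; the last joint's range is limited). The gripper opens to 87 mm and grips with 3 to 60 N. Pads are 19 mm wide; open, the fingers measure 117 mm over their backs; the gripper's body (75 mm by 190 mm) begins 51 mm behind the grasp point.
Start: joints at [-1.341, 0.333, 0.04, 1.465, -0.013, 1.343, -0.059], TCP at [0.21, 0.615, 0.223] pointing down, gripper open.
Joint ranges: [-2.58, 2.58], [-0.38, 2.09], [-1.3, 1.39], [0.25, 2.4], [-1.5, 4.64], [0.08, 2.09], [-2.65, 2.65]. Speed limits (rad/s): [2.22, 2.22, 2.79, 2.79, 3.14, 3.14, 3.14].

## Interface

Orientations are given as a unit quaternion [w, x, y, z].
In Python, from station import ctrl, vision, job, telemetry gives the robot as it stands. Calls block until the motion is done:
- ctrl.movep(position, orientation): joint-space move of the TCP to a pose.
- ctrl.servo_line(position, ori=None, v=0.15, guard=None): straight line of the TCP; ori=None keeps the orientation; v is the mean speed in m/s. With guard (N) it stops when the force on the tool has changed by that much, and returns True; else False.
- ctrl.move_joints(angles): joint-space move.
- ctrl.open_jaws() and ctrl.close_gripper(force=None): open the fingers fully, or close them until they stop; force is the grip in N (None keeps the last).
- ctrl.hold(seconds).
- ctrl.ik(position, orientation): joint angles nearest the present ones, or None.
- vision.snapshot(name): name is "scene" or "top" or "wrist"; returns a dict with "color" (420x560x3 uint8, red, green, blue), "fx", "fy", "cx", "cy" (pixels), "extrinsics" (4x4, takes a point from camera to world coordinates). Camera axes: x right, y down, z forward; pixel columns grow to the right and rows downward; lengths in m; the calibration is good to about 2 mm. A picture is of the moment at which its call begins. There is no depth.
A pose or a line that the arm cannot do raises ctrl.IKError and nothing moves.
- job.sign_off(): hands the job in; it is judged then, once.
Readings, each from a call of its own:
- telemetry.read_clock(): time.
- telemetry.read_joints(): joint angles.
- telemetry.read_joint_vel(): joint speeds.
- telemetry.read_tau(): joint torques, N m.
- telemetry.read_eef_pos(): TCP position.
- telemetry.read_ee_rot(): TCP orientation.
- telemetry.read_wrist_force(): force on the tool from outside, world axes, zero at the start.
- telemetry.read_ft_torque(): the same for the moment, N m.
- telemetry.read_width(): finger opening in m.
- telemetry.read_grip_force(): force on a finger pad.
Only numpy, scipy, OpenCV 4.12 (cv2) and the standard library are available. Lean on these libraries where they do the work, as an engineer would, in place of code of your own. Each camera call takes 0.05 s, during which the arm holds its last target. There are 200 camera calls.

## Task

Make the fuse holder dead before opening it: pull the isolating link up out of its block and hang it by its handle loop on the hook, and let go of it there. Then unscrew the black lid of the white fuse holder, which stands braced in its metal nest: turn it anticlockwise until the thread lets go, without lifting or tipping the holder, raise it straight up and finish holding it level, still in the gripper, two to three centimetres above the open neck. Leave the loose things lying about where they are.

Things in the scene. Friction and masses are not known exactly. Their poses are not given: they have to be found in the camera images.
- link: Isolating link, upright in the block: grey D-handle over two copper blades, 112 mm high, 0.16 kg. Origin: centre of the blade tips; z up, y along the handle bar, x through the loop. Blades z 0-34 mm (6 x 16 mm in x, y, at y +-17); foot bar z 34-48 (24 x 66 mm); loop above, 54 mm wide outside in y, 14 mm thick in x. Lifts straight out freely. The loop's two outer sides can be gripped from above.
- link_eye (a point): On the link, 100 mm above its origin: centre of the underside of the top handle bar (bar 12 mm high), which is to rest on the hook. The loop's opening below it is 36 mm wide (link y) and 52 mm high.
- socket: Fixed grey isolator block, 44 x 100 mm, 46 mm high, on a steel plate 80 x 124 x 6 mm. Origin: centre of its underside, y along its two slots, which are 36 mm deep and hold the blades with 1.5 mm play per side. The link's foot bar rests on its top: the link's origin is 12 mm above the block's.
- hook: Fixed post, 16 mm thick, 218 mm high, round foot of 100 mm diameter. Origin: centre of the foot's underside. A hook of 8 mm rod points along the body's -x: it leaves the post at z 206 mm, dips to the seat (flat from x -54 to -71, rod axis z 190 mm) and rises to an upturned tip (top z 214 mm, foremost x -90 mm).
- hook_seat (a point): Top of the rod in the middle of the hook's seat: x -62.5 mm, y 0, z 194 mm in the hook's frame; axes as the hook's.
- nest: Fixed aluminium nest: plate 130 x 110 x 10 mm, four low walls 14 mm high round a pocket 68 x 68 mm, two black posts (top 32 mm) at x +-54 mm. Origin: centre of its underside. The walls brace the holder's square foot against turning (2 mm play per side); nothing holds it down.
- holder: White ceramic fuse holder, loose in the nest, 0.45 kg. Origin: centre of its underside (10 mm above the nest's), z up. Square foot 64 mm, 22 mm high; shoulder 54 mm diameter to z 44; threaded neck 31 mm diameter to z 70. A sprung fuse in the neck pushes the lid up with 15 N (10 N when 8 mm higher, then nothing), so the thread is stiff (0.1-0.3 N m) and the lid stays where it is left.
- neck_top (a point): Centre of the top of the holder's neck, 70 mm above the holder's origin. With the lid off, the fuse stands 16 mm out of it.
- cap: Black lid on the holder, 54 mm diameter, 45 mm high, 0.06 kg; upper 14 mm solid, hollow below. Origin: centre of its lower rim, 47 mm above the holder's origin; top 102 mm above the table. Anticlockwise from above it rises 4 mm, free after 1.55 to 1.85 rad, against a stop from 2.05 to 2.35. A turn of 2.0 to 2.2 rad frees it from any start; pulled sooner, the holder comes with it.
- lid_a: Loose black lid like the cap, on its rim, 54 mm diameter, 45 mm high. Leave alone.
- lid_b: Second loose black lid, on its rim, 54 mm diameter, 45 mm high. Leave alone.
- terminal_block: Copper terminal block 22 x 56 mm, 21 mm high, three screws. Origin under its centre. Leave alone.
- hex_key: Chrome hex key lying flat, 90 x 30 mm, 6 mm thick. Leave alone.
- lens: Amber plastic lens, 44 mm diameter, 14 mm high. Leave alone.
- square_fuse: Square-bodied white fuse with copper blades, 32 x 98 mm, 32 mm high. Leave alone.
Not all that is in view belongs to the job. There is more than one size of the holder; the one meant has the size given above.

How it is judged:
By the outcome, as a careful person would: the job done as asked, in the order asked, and still so for the second after the job is handed in, while the arm keeps its last pose, push and grip.
It also fails if it takes over 64 s, if anything falls off the work surface, if the arm or the gripper's body presses on something with over 40 N, if the wrist force passes 120 N, or if a joint passes its speed limit or range.

## Working session

There is one attempt and no reset: what is moved stays moved. The work goes in short steps, each a Python script; the robot and the scene stay as the last script left them, time stands still between calls to the robot, and variables do not carry over. Pictures are saved under pics/ and viewed, at most 10 in all, crops included, and the job is handed in when it is done.

```bash
mkdir -p pics; ls; python3 - <<'E'
from station import ctrl, vision, job, telemetry
import cv2,numpy as np,pickle
for n in ["scene","top"]:
    s=vision.snapshot(n); pickle.dump(s,open(f"{n}.pkl","wb"))
    cv2.imwrite(f"pics/{n}.png",cv2.resize(s["color"][:,:,::-1],(800,600),interpolation=cv2.INTER_CUBIC))
    print(n,s["fx"],s["cx"],s["cy"]);print(np.round(s["extrinsics"],3))
print(ctrl.pinch_z,telemetry.read_clock(),telemetry.read_ee_rot())
E
```

```text
pics
scene 461.68846691564556 279.4936905127603 210.0347863848828
[[-0.861  0.364 -0.355  0.938]
 [ 0.509  0.624 -0.593  0.77 ]
 [ 0.006 -0.691 -0.723  1.013]
 [ 0.     0.     0.     1.   ]]
top 517.0366382535282 286.76147055571084 203.1175824526039
[[ 5.000e-03 -9.820e-01  1.880e-01  2.930e-01]
 [-1.000e+00 -5.000e-03 -1.000e-03  4.100e-02]
 [ 2.000e-03 -1.880e-01 -9.820e-01  1.235e+00]
 [ 0.000e+00  0.000e+00  0.000e+00  1.000e+00]]
0.0187 0.1 [-8.24870132e-05  1.63665870e-01  9.86515545e-01 -7.45118194e-04]
```

View pics/scene.png

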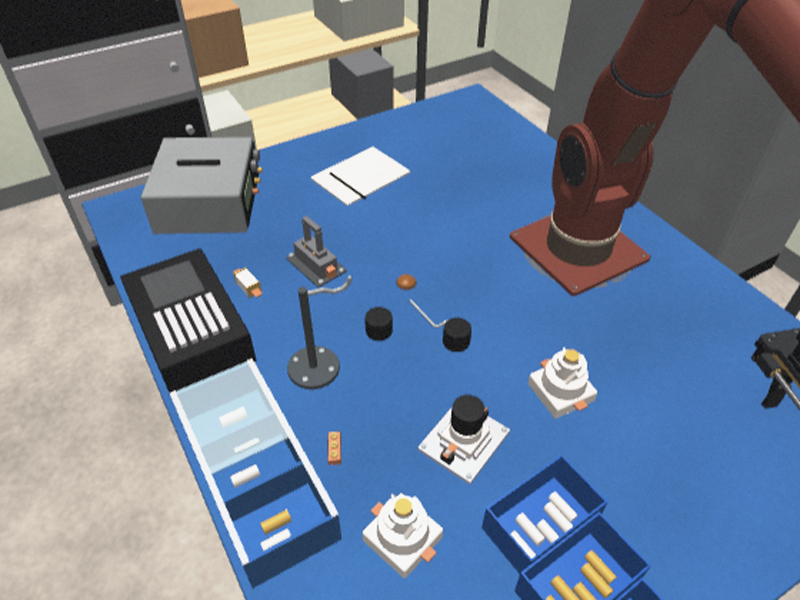

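View pics/top.png

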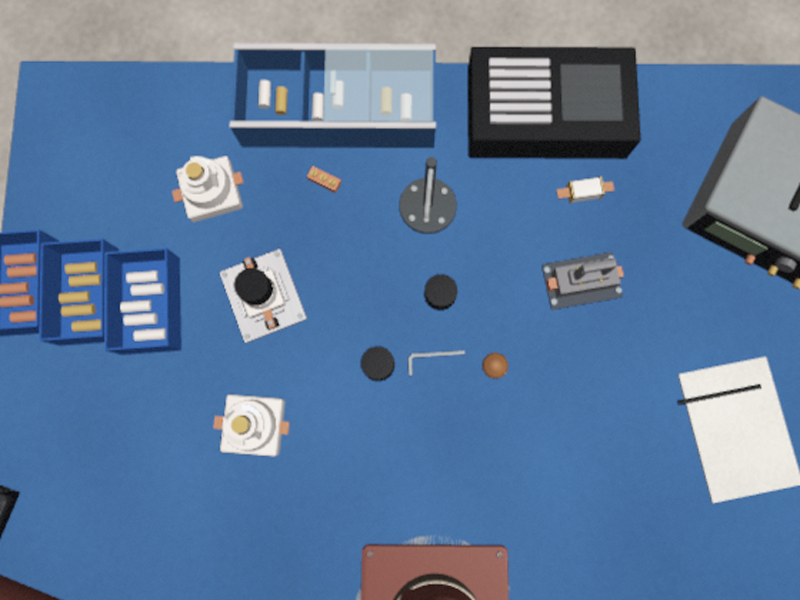

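Candidates for the holder (top image, 800x600): (254,287) has a black lid and sits in an aluminium nest. (208,185) and (252,426) are open with no lid and no nest. The first fits the description, and I'll confirm it in the crops.

```bash
python3 - <<'E'
import cv2,numpy as np,pickle
rows=[]
for n,cs in [("top",[(409,196),(300,135),(183,206)]),("scene",[(221,175),(221,233),(325,305)])]:
    im=pickle.load(open(n+".pkl","rb"))["color"][:,:,::-1]
    t=[]
    for u,v in cs:
        c=cv2.resize(im[v-40:v+40,u-40:u+40],(264,264),interpolation=cv2.INTER_CUBIC)
        for k in range(0,80,10):
            p=int((k+.5)*3.3)
            cv2.line(c,(p,0),(p,5),(0,255,255),1);cv2.line(c,(0,p),(5,p),(0,255,255),1)
        cv2.putText(c,f"{u-40},{v-40}",(8,20),0,.45,(0,255,255),1)
        t.append(c)
    rows.append(np.hstack(t))
cv2.imwrite("pics/crops.png",np.vstack(rows))
E
```

```text
(no output)
```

View pics/crops.png

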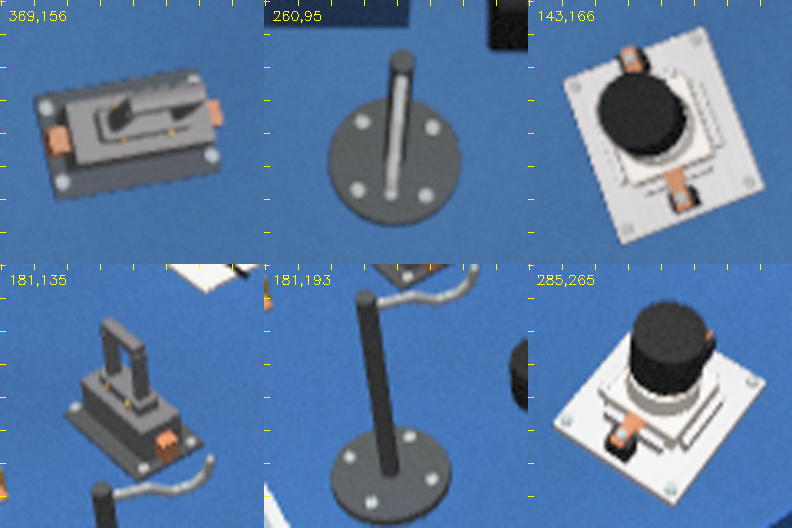

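The montage confirms it: the lidded holder is in the aluminium nest (top about (175,200) native). The link is in its block at (411,196) and the hook foot is at (300,144). Next I fit the poses.

```bash
cat > fit.py <<'E'
import cv2,numpy as np,pickle
from scipy.optimize import least_squares
S={n:pickle.load(open(n+".pkl","rb")) for n in("top","scene")}
def proj(n,P):
    s=S[n];E=np.linalg.inv(s["extrinsics"]);c=np.atleast_2d(P)@E[:3,:3].T+E[:3,3]
    return np.c_[s["fx"]*c[:,0]/c[:,2]+s["cx"],s["fy"]*c[:,1]/c[:,2]+s["cy"]]
def world(p,P):
    c,s=np.cos(p[2]),np.sin(p[2]);P=np.atleast_2d(np.array(P,float))
    return np.c_[p[0]+c*P[:,0]-s*P[:,1],p[1]+s*P[:,0]+c*P[:,1],P[:,2]]
def fit(obs,p0):  # obs: (cam, tile offset, tile px, model mm)
    def r(p): return np.concatenate([(proj(n,world(p,np.array(m)/1e3))[0]-(np.array(o)+np.array(t)/3.3-.5)) for n,o,t,m in obs])
    f=least_squares(r,p0,loss="soft_l1",x_scale=[.1,.1,1]);return f.x,f.fun.reshape(-1,2)
T,C="top","scene"
if __name__=="__main__":
    L,H,N=(369,156),(260,95),(143,166);l,h,n=(181,135),(181,193),(285,265)
    R={}
    # image right in top = -y, image down = -x
    R["socket"]=fit([(T,L,(34,97),(40,62,6)),(T,L,(199,70),(40,-62,6)),(T,L,(219,172),(-40,-62,6)),(T,L,(57,200),(-40,62,6)),
        (T,L,(65,103),(22,50,46)),(T,L,(72,164),(-22,50,46)),(T,L,(216,148),(-22,-50,46))],[.6,-.2,.15])
    R["hook"]=fit([(T,H,(131,161),(0,0,9)),(T,H,(137,60),(0,0,218)),(T,H,(127,197),(-88,0,214)),(C,h,(127,211),(0,0,9)),(C,h,(102,35),(0,0,218)),(C,l,(210,196),(-88,0,212))],[.7,0,0.])
    R["nest"]=fit([(T,N,(37,78),(65,55,10)),(T,N,(175,28),(65,-55,10)),(T,N,(236,187),(-65,-55,10)),(T,N,(95,243),(-65,55,10)),
       (C,n,(237,118),(-65,55,10)),(C,n,(26,160),(65,-55,10)),(C,n,(149,238),(65,55,6))],[.6,.3,.3])
    for k,(p,e) in R.items(): print(k,p.round(4));print(e.round(1).tolist())
    pickle.dump({k:v[0] for k,v in R.items()},open("pose.pkl","wb"))
    circ=lambda r,z:[[r*np.cos(a),r*np.sin(a),z] for a in np.linspace(0,2*np.pi,60)]
    box=lambda a,b,z:[[a,b,z],[a,-b,z],[-a,-b,z],[-a,b,z],[a,b,z]]
    D={"socket":[box(40,62,6),box(22,50,46),[[0,27,60],[0,27,124],[0,-27,124],[0,-27,60]]],"hook":[circ(50,9),[[0,0,9],[0,0,218]],[[-8,0,206],[-54,0,190],[-71,0,190],[-88,0,212]]],
       "nest":[box(65,55,10),circ(27,102),circ(27,57)]}
    rows=[]
    for cam,cs in [(T,[L,H,N]),(C,[l,h,n])]:
        t=[]
        for k,o in zip(D,cs):
            im=cv2.resize(S[cam]["color"][o[1]:o[1]+80,o[0]:o[0]+80,::-1],(264,264),interpolation=cv2.INTER_CUBIC)
            for pl in D[k]:
                q=(proj(cam,world(R[k][0],np.array(pl)/1e3))-o+.5)*3.3
                cv2.polylines(im,[q.round().astype(np.int32)],False,(0,255,0),1)
            t.append(im)
        rows.append(np.hstack(t))
    cv2.imwrite("pics/fit1.png",np.vstack(rows))
E
python3 fit.py
```

```text
socket [ 0.5459 -0.2514  0.157 ]
[[-0.0, -0.6], [-0.2, 0.1], [0.5, 1.0], [-0.9, 0.2], [-0.0, 0.4], [1.4, 0.0], [-0.4, -1.5]]
hook [ 0.6779  0.0123 -0.0698]
[[-0.9, -0.0], [-0.3, 0.2], [-0.3, 0.0], [-0.5, -0.5], [-0.7, -0.7], [0.1, -1.0]]
nest [0.518  0.2896 0.3927]
[[-1.1, 1.2], [-0.3, -0.3], [0.1, 0.3], [-0.5, 0.6], [-0.3, -0.9], [-1.5, -0.8], [-1.5, 0.8]]
```

View pics/fit1.png

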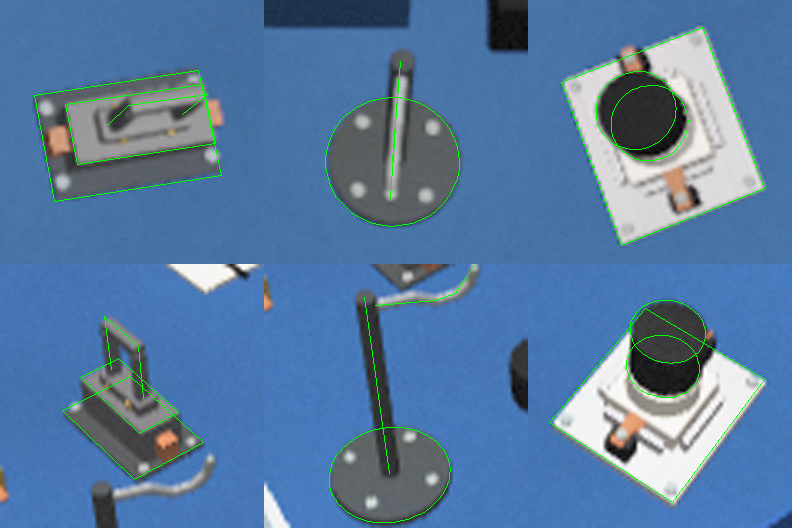

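The overlays agree with the images to about 2–3 mm: the socket, hook and nest outlines all match, and the cap at top (175,200) fits the stated size. Now I grasp and lift the link.

```bash
cat > h.py <<'E'
from station import ctrl, vision, job, telemetry as t
import numpy as np,pickle,cv2
from scipy.spatial.transform import Rotation as Ro
P=pickle.load(open("pose.pkl","rb"))
def q(psi): # tool down, tool x at yaw psi
    x,y,z,w=(Ro.from_euler("z",psi)*Ro.from_euler("x",np.pi)).as_quat();return [w,x,y,z]
def st(m=""): print(m,"t",round(t.read_clock(),2),"pos",np.round(t.read_eef_pos(),4),"w",round(t.read_width(),4),"F",np.round(t.read_wrist_force(),1),"M",np.round(t.read_ft_torque(),2),"g",round(t.read_grip_force(),1))
E
python3 - <<'E'
from h import *
x,y,a=P["socket"]
p=t.read_eef_pos(); ctrl.servo_line([p[0],p[1],.32],v=.3)
print(ctrl.ik([x,y,.3],q(a)),ctrl.ik([x,y,.3],q(a+np.pi)))
ctrl.movep([x,y,.30],q(a)); st("above"); print(t.read_joints().round(2) if hasattr(t.read_joints(),'round') else t.read_joints())
s=vision.snapshot("wrist");pickle.dump(s,open("wrist.pkl","wb"))
cv2.imwrite("pics/wrist1.png",s["color"][:,:,::-1])
E
```

```text
[-0.55364462  0.37992672  1.21791059  1.50910496 -0.35636772  1.50006787
 -0.74785438] [ 0.64141417  0.2274185  -0.34367925  1.45246965  0.07639582  1.4748663
  2.02643698]
above t 3.83 pos [ 0.5464 -0.2506  0.2999] w 0.0868 F [0.1 0.  0.3] M [-0.09  0.13  0.07] g 0.0
[-0.55  0.38  1.22  1.51 -0.36  1.5  -0.75]
```

View pics/wrist1.png

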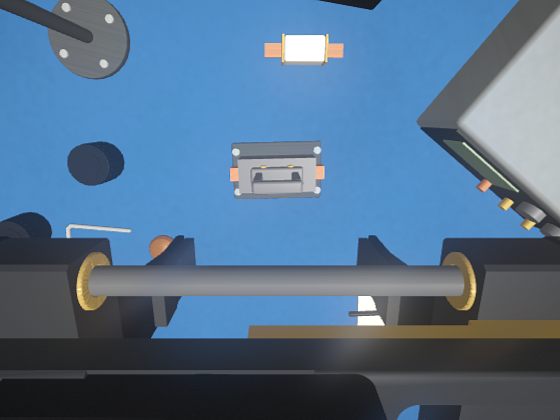

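The wrist view shows the link's handle bar spanning about (253–302, 186), square to the fingers. I compare that with my estimate.

```bash
python3 - <<'E'
import fit,pickle,numpy as np
fit.S["wrist"]=pickle.load(open("wrist.pkl","rb"))
p=pickle.load(open("pose.pkl","rb"))["socket"]
for m in [(7,27,124),(7,-27,124),(-7,27,124),(-7,-27,124),(40,62,6),(40,-62,6),(-40,62,6),(-40,-62,6)]:
    print(m,fit.proj("wrist",fit.world(p,np.array(m)/1e3)).round(1))
E
```

```text
(7, 27, 124) [[251.5 181.7]]
(7, -27, 124) [[302.9 181.8]]
(-7, 27, 124) [[251.7 194.6]]
(-7, -27, 124) [[302.6 194.8]]
(40, 62, 6) [[231.9 141.9]]
(40, -62, 6) [[322.2 142.1]]
(-40, 62, 6) [[233.7 198.5]]
(-40, -62, 6) [[320.  198.6]]
```

The estimate agrees to about 1 mm, so I grasp, lift and carry the link to in front of the hook.

```bash
python3 - <<'E'
from h import *
x,y,a=P["socket"]
print("guard",ctrl.servo_line([x,y,.0853],v=.15,guard=8)); st("down")
ctrl.close_gripper(force=30); st("grip")
ctrl.servo_line([x,y,.2133],v=.12); st("lift")
hx,hy,ha=P["hook"]; c,s=np.cos(ha),np.sin(ha)
d=-.0625-.075
ctrl.servo_line([hx+c*d,hy+s*d,.2133],q(ha),v=.15); st("front"); print(np.round(t.read_joints(),2))
for n in["scene"]:
    im=vision.snapshot(n)["color"][:,:,::-1]; pickle.dump(im,open("s2.pkl","wb"))
    cv2.imwrite("pics/front.png",cv2.resize(im[90:290,130:400],(800,592),interpolation=cv2.INTER_CUBIC))
E
```

```text
guard False
down t 5.46 pos [ 0.5464 -0.2517  0.0861] w 0.0868 F [0.8 1.2 0.4] M [-0.06  0.16  0.01] g 0.0
grip t 6.12 pos [ 0.546  -0.2515  0.0853] w 0.054 F [-0.5  0.   0.2] M [0.03 0.13 0.  ] g 29.9
lift t 7.34 pos [ 0.5456 -0.2511  0.2125] w 0.0539 F [ 0.1  0.4 -1.1] M [-0.08  0.14 -0.03] g 29.9
front t 9.32 pos [0.5407 0.0211 0.2134] w 0.0536 F [-0.1 -0.3 -1. ] M [-0.02  0.16 -0.02] g 29.9
[-1.24  0.28  1.33  1.79 -0.28  1.3  -1.48]
```

View pics/front.png

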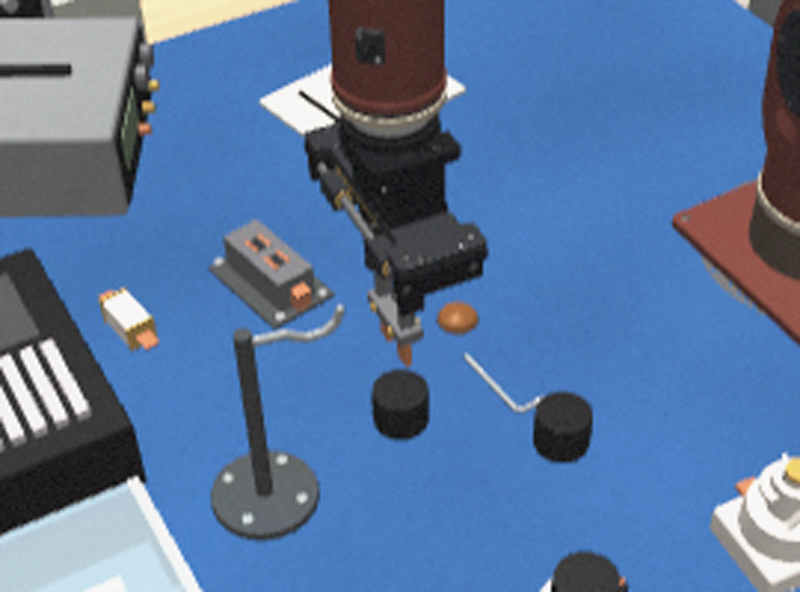

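The link is out of its block and in front of the hook tip at (340,310), clear of everything. I thread it on.

```bash
python3 - <<'E'
from h import *
hx,hy,ha=P["hook"]; c,s=np.cos(ha),np.sin(ha)
X=lambda d,z:[hx+c*d,hy+s*d,z]
ctrl.servo_line(X(-.1375,.2003),v=.1)
print(ctrl.servo_line(X(-.0625,.2003),v=.08,guard=5)); st("over")
print(ctrl.servo_line(X(-.0625,.1655),v=.03,guard=2.5)); st("seat")
s=[]
im=vision.snapshot("scene")["color"][:,:,::-1]; im2=vision.snapshot("wrist")["color"][:,:,::-1]
cv2.imwrite("pics/seat.png",np.hstack([cv2.resize(im[140:260,170:280],(440,480),interpolation=cv2.INTER_CUBIC),cv2.resize(im2,(360,480))]))
E
```

```text
False
over t 10.74 pos [0.6151 0.0167 0.2003] w 0.0541 F [-0.   0.2 -2.5] M [-0.08  0.18 -0.  ] g 29.9
True
seat t 11.76 pos [0.6154 0.0167 0.1672] w 0.0537 F [-0.6  0.1  4.4] M [-0.02  0.27 -0.  ] g 29.9
```

View pics/seat.png

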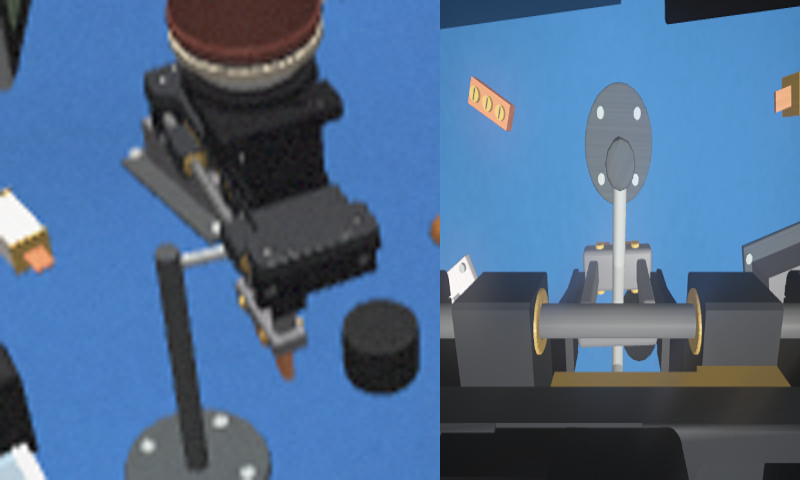

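The eye met the seat at z 0.194, as expected, with the rod centred in the loop. I release, retract, and go over the cap in a well-centred arm configuration.

```bash
python3 - <<'E'
from h import *
x,y,z=t.read_eef_pos()
ctrl.open_jaws(); st("open")
ctrl.servo_line([x,y,.33],v=.15); st("up")
nx,ny,na=P["nest"]; th=np.arctan2(ny,nx)
ctrl.movep([nx,ny,.30],q(1.0))
ctrl.move_joints([-1.341+1.242-th,.333,.04,1.465,-.013,1.343,-.059]); st("home")
ctrl.movep([nx,ny,.26],q(th+np.pi/2)); st("above"); print(np.round(t.read_joints(),2))
S={n:vision.snapshot(n) for n in("wrist","scene","top")}; pickle.dump(S,open("S3.pkl","wb"))
a=cv2.resize(S["wrist"]["color"],(480,360)); im=S["scene"]["color"]
b=cv2.resize(im[150:270,190:290],(300,360),interpolation=cv2.INTER_CUBIC)
cv2.imwrite("pics/abovecap.png",np.hstack([a,b])[:,:,::-1])
E
```

```text
open t 12.71 pos [0.6147 0.0168 0.1663] w 0.0872 F [-0.2 -0.2  0. ] M [-0.09  0.08  0.  ] g 0.0
up t 13.95 pos [0.615  0.0168 0.3291] w 0.0871 F [ 0.4  0.2 -1. ] M [-0.03  0.16  0.02] g 0.0
home t 16.23 pos [0.5683 0.316  0.2229] w 0.0868 F [ 0.4 -0.3  0.3] M [-0.03  0.07 -0.05] g 0.0
above t 16.61 pos [0.5179 0.2898 0.2613] w 0.0868 F [0.3 0.3 0. ] M [-0.07 -0.01  0.  ] g 0.0
[-0.62  0.2   0.04  1.55 -0.01  1.39 -0.07]
```

View pics/abovecap.png

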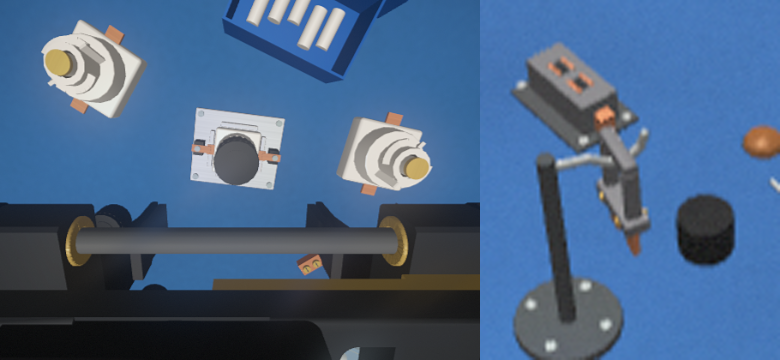

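The link hangs on the hook (right panel, loop at about (620,165)). The lid is at wrist (237,160). I refine the lid centre by silhouette fitting.

```bash
python3 - <<'E'
import fit,pickle,numpy as np,cv2
from scipy.optimize import minimize
p=pickle.load(open("pose.pkl","rb"))["nest"]
fit.S["wrist"]=pickle.load(open("S3.pkl","rb"))["wrist"]
a=np.linspace(0,2*np.pi,72)
M={}
for n,(u,v) in {"wrist":(277,187),"top":(177,200),"scene":(327,291)}.items():
    g=fit.S[n]["color"].max(2); m=((g<95)*255).astype(np.uint8); m=cv2.morphologyEx(m,cv2.MORPH_OPEN,np.ones((9,9)))
    k,l=cv2.connectedComponents(m); m=(l==l[v,u]).astype(np.uint8); M[n]=m; ys,xs=m.nonzero(); print(n,m.sum(),xs.min(),xs.max(),ys.min(),ys.max())
def cost(d,ns):
    c=0
    for n in ns:
        P=np.vstack([np.c_[p[0]+d[0]/1e3+.027*np.cos(a),p[1]+d[1]/1e3+.027*np.sin(a),0*a+z] for z in(.057,.102)])
        h=cv2.convexHull((fit.proj(n,P)*16).round().astype(np.int32)); m=np.zeros_like(M[n]); cv2.fillPoly(m,[h],1,shift=4)
        c+=(m!=M[n]).sum()/M[n].sum()
    return c
for ns in(["wrist"],["top"],["scene"],["wrist","top","scene"]):
    r=minimize(cost,[0,0],args=(ns,),method="Nelder-Mead",options=dict(initial_simplex=[[-4,-4],[4,-2],[0,5]])); print(ns,r.x.round(1),r.fun.round(3))
E
```

```text
wrist 153652 0 559 0 419
top 497 165 189 189 212
scene 521 316 338 278 303
['wrist'] [-261.1   16.6] 0.968
['top'] [ 0.4 -1.4] 0.205
['scene'] [-3.4 -0.4] 0.171
['wrist', 'top', 'scene'] [-1.8 -1.2] 1.385
```

Good to about 1–2 mm. I do a light centring grip at 90° first, then the working grip.

```bash
python3 - <<'E'
from h import *
nx,ny,na=P["nest"]; th=np.arctan2(ny,nx); p0=th+np.pi/2-1.08
c=np.array([nx-.001,ny-.001])
ctrl.movep([*c,.15],q(p0+np.pi/2))
print(ctrl.servo_line([*c,.0733],v=.1,guard=6)); st("down")
ctrl.close_gripper(force=5); st("grip1")
ctrl.open_jaws()
ctrl.movep([*c,.0733],q(p0)); st("turned")
ctrl.close_gripper(force=5); st("grip2"); print(np.round(t.read_joints(),2))
print(ctrl.ik([*c,.078],q(p0+2.1)))
E
```

```text
False
down t 18.21 pos [0.5175 0.2889 0.0741] w 0.0868 F [-0.   0.4 -0.4] M [-0.1  -0.01  0.05] g 0.0
grip1 t 18.88 pos [0.5174 0.289  0.0736] w 0.0536 F [0.9 1.5 1.4] M [ 0.34 -0.31  0.  ] g 5.0
turned t 21.06 pos [0.517  0.2886 0.0733] w 0.0868 F [-0.6  0.9 -0.3] M [-0.13  0.09 -0.  ] g 0.0
grip2 t 21.73 pos [0.5169 0.2886 0.0733] w 0.0536 F [-0.8 -0.7 -0. ] M [-0.03  0.25  0.01] g 5.0
[-0.78  0.34  0.24  1.79 -0.09  1.02 -1.08]
[-0.49688234  0.33773855 -0.104753    1.76960095  0.04027283  1.03632356
  0.9134761 ]
```

```bash
python3 - <<'E'
from h import *
nx,ny,na=P["nest"]; th=np.arctan2(ny,nx); p0=th+np.pi/2-1.08
c=[nx-.001,ny-.001]; z=.0733
ctrl.close_gripper(force=45); st("grip")
for i in range(1,8):
    f=t.read_wrist_force()[2]
    z+=.3*.004/2.2+np.clip((f-2)*1e-4,-.0004,.0006)
    ctrl.movep([*c,z],q(p0+.3*i)); st(f"{.3*i:.1f} z{z:.4f}")
E
```

```text
grip t 21.94 pos [0.5169 0.2886 0.0733] w 0.0524 F [0.4 0.4 0.8] M [-0.07  0.29  0.  ] g 45.0
0.3 z0.0737 t 22.32 pos [0.5174 0.2887 0.074 ] w 0.0524 F [-0.1  0.8  2.2] M [0.02 0.05 0.09] g 45.0
0.6 z0.0743 t 22.69 pos [0.5174 0.2886 0.0746] w 0.0526 F [ 0.5 -0.   3.6] M [-0.1   0.03  0.16] g 45.0
0.9 z0.0750 t 23.07 pos [0.5175 0.2888 0.0755] w 0.0525 F [-0.3  0.3  5.9] M [-0.12 -0.07  0.11] g 45.0
1.2 z0.0759 t 23.44 pos [0.5176 0.2889 0.0765] w 0.0529 F [0.  0.5 6.5] M [ 0.01 -0.06  0.11] g 45.0
1.5 z0.0769 t 23.82 pos [0.5178 0.2891 0.0781] w 0.0525 F [-1.6 -0.8  9.8] M [-0.18  0.21  0.02] g 45.0
1.8 z0.0781 t 24.19 pos [0.518  0.2892 0.0793] w 0.0526 F [-0.7  0.4  9.6] M [0.06 0.02 0.02] g 45.0
2.1 z0.0792 t 24.57 pos [0.5179 0.2895 0.0804] w 0.0524 F [0.4 0.2 8.8] M [ 0.28 -0.   -0.02] g 45.0
```

The torque dropped to zero at about 1.5 rad and the spring is pushing up at 10 N, so the thread has let go. I lift in steps while watching for the holder's weight.

```bash
python3 - <<'E'
from h import *
nx,ny,na=P["nest"]; c=[nx-.001,ny-.001]
for z in(.082,.085,.088,.092,.097,.1213):
    ctrl.servo_line([*c,z],v=.03); st(z)
    if t.read_wrist_force()[2]<-3.5: print("HOLDER?"); break
ctrl.hold(.5); st("end"); print(np.round(t.read_ee_rot(),3))
S={n:vision.snapshot(n) for n in("wrist","scene","top")}; pickle.dump(S,open("S4.pkl","wb"))
s=S["scene"]["color"]
b=cv2.resize(s[230:350,270:380],(440,480),interpolation=cv2.INTER_CUBIC); a=cv2.resize(s[140:260,180:270],(360,480),interpolation=cv2.INTER_CUBIC)
cv2.imwrite("pics/end.png",np.hstack([b,a])[:,:,::-1])
E
```

```text
0.082 t 24.82 pos [0.5172 0.2888 0.082 ] w 0.0525 F [1.7 0.9 1.7] M [ 0.42 -0.48 -0.08] g 45.0
0.085 t 25.07 pos [0.517  0.2886 0.0849] w 0.053 F [ 1.6  0.9 -0.4] M [ 0.39 -0.4  -0.02] g 45.0
0.088 t 25.32 pos [0.5171 0.2885 0.0882] w 0.0527 F [0.5 1.1 0.2] M [ 0.2  -0.38  0.02] g 45.0
0.092 t 25.6 pos [0.5168 0.2885 0.0922] w 0.0523 F [-0.2 -0.8 -0.8] M [ 0.02 -0.02 -0.03] g 45.0
0.097 t 25.92 pos [0.5171 0.2887 0.0972] w 0.0524 F [ 0.1 -0.5 -0.2] M [ 0.07 -0.04  0.01] g 45.0
0.1213 t 26.88 pos [0.5169 0.2885 0.1211] w 0.0528 F [-0.4 -0.4  0.7] M [ 0.02 -0.03 -0.01] g 45.0
end t 27.38 pos [0.517  0.2886 0.1213] w 0.0523 F [-0.5  0.9 -0.5] M [-0.01 -0.02  0.01] g 45.0
[-0.     0.021  1.    -0.   ]
```

View pics/end.png

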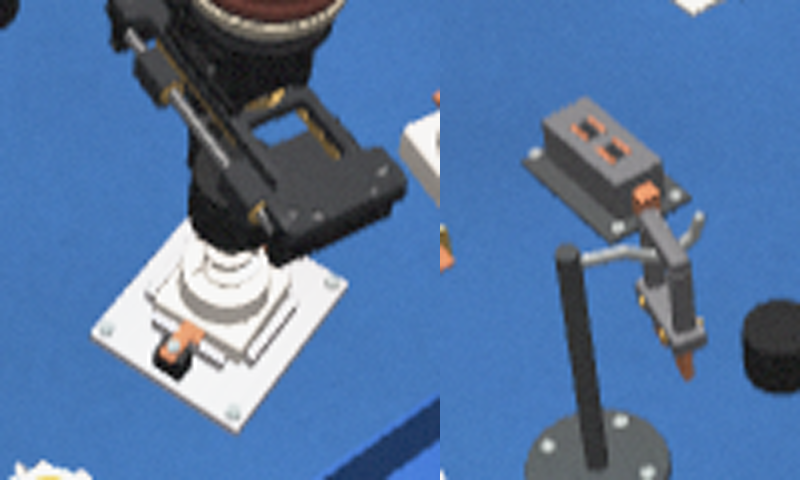

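The lid is off, level above the open neck, with the holder still seated and the link still hanging. I make a quick numeric check of the rim height before handing in.

```bash
python3 - <<'E'
import fit,numpy as np
a=np.linspace(0,2*np.pi,90)
for z in(.095,.105,.115):
    p=(fit.proj("scene",np.c_[.517+.027*np.cos(a),.2886+.027*np.sin(a),0*a+z])-[270,230]+.5)*4
    print(z,"left",p[p[:,0].argmin()].round(),"bottom",p[p[:,1].argmax()].round())
im=fit.pickle.load(open("S4.pkl","rb"))["scene"]["color"].max(2)
# dark->white transition going down through columns of the visible rim, left side
for u in range(317,338,2): 
    col=im[278:312,u]; k=np.where(col>130)[0]; print((u-270)*4+2,(278+k[0]-230)*4 if len(k) else None,end="; ")
E
```

```text
0.095 left [183. 224.] bottom [233. 264.]
0.105 left [184. 214.] bottom [234. 255.]
0.115 left [185. 205.] bottom [236. 245.]
190 220; 198 236; 206 244; 214 248; 222 252; 230 256; 238 252; 246 252; 254 252; 262 204; 270 264;
```

The rim's lowest point is at row 252–256, which matches z ≈ 0.105 (25 mm above the neck). I hand in.

```bash
python3 - <<'E'
from station import job
print(job.sign_off())
E
```

```text
the job is handed in; nothing more can be done
None
```

The job is handed in: the link was hung on the hook and released, then the lid was unscrewed and is held level in the gripper about 25 mm above the open neck, with the holder still in its nest and the loose things untouched (about 27 s of the 64 s used).

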